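# Lock the sample sleeve in its indexing cradle

## Robot

A 6-joint arm with a two-finger parallel gripper is mounted at the origin on the work surface. World frame = base frame: x ahead of the robot, y to its left, z up, the work surface at z = 0. Lengths are in mm, angles in rad, forces in N, time in s.
With the tool pointing down it reaches from about 250 to 725 mm from the base axis. Payload 9.7 kg.
Tool frame: the origin (TCP) lies midway between the tips of the shut fingers; the grasp point (between the pads) lies behind it (pinch_z is the z of the grasp point in the tool frame, in mm); z points along the fingers, y is the line along which they close (so a half turn about z gives the same grasp; the last joint's range is limited). The gripper opens to 85 mm and grips with 20 to 120 N. Pads are 22 mm wide; open, the fingers measure 114 mm over their backs; the gripper's body (76 mm by 85 mm) begins 54 mm behind the grasp point. The pads swing forward as they close: fully open they stand 13 mm farther back than shut.
Start: joints at [1.227, 0.087, 0.176, 1.66, 0, 1.571], TCP at [185.384, 517.812, 231.284] pointing down, gripper open.
Joint ranges: [-3.13, 3.13], [-0.85, 1.81], [-1.15, 1.24], [-2.2, 2.28], [-1.44, 1.52], [-3.14, 3.14]. Speed limits (rad/s): [2.22, 2.22, 2.57, 3.14, 3.14, 3.14].

## Interface

Orientations are given as a unit quaternion [w, x, y, z].
In Python, from workcell import get_state, read_camera, job_done, pinch_z gives the robot as it stands.
- The arm moves only by the tool move_arm, never from a script. Its argument "series" is a list of rows, each an object with "offset": the shift along the tool's x, y, z scaled (see below), a list of three; "rot": the turn, a rotation vector about the tool's x, y, z scaled (see below), a list of three; "jaw": the opening, from 0 (shut) to 1 (fully open). In form: [{"offset": [dx, dy, dz], "rot": [wx, wy, wz], "jaw": jaw}, ...]. A call has 1 to 10 rows; each row shifts and turns the commanded pose from where the row before left it, along the tool's axes as they then stand; what a row does not reach is not made up. The controller multiplies each number of a shift by 5 cm and each number of a turn by 45 degrees. A row lasts 1/10 s, in which the tool goes at most 50 mm and 8.59 degrees, less where a joint would pass 70% of its speed; a pose out of reach is approached as far as the arm can. A call with a number of a shift or a turn outside -1 to 1 is refused whole. A call with a gripper value outside its range is refused whole. The fingers move at their own pace and stop on an object; the grip force is fixed at half the most. Time passes only in rows, so rows that do not move let the fingers close. It gives the time, the measured TCP pose, the force, the opening and the grip force at its end, in the units of the state.
- get_state(): the state, without advancing time (a new reading comes with each control period).
- read_camera(name): name is "side" or "top"; returns a dict with "pixels" (480x640x3 uint8, red, green, blue), "fovy" (degrees; the focal length in pixels is half the picture's height over the tangent of half this angle, whatever the lens; pixels are square), "cx", "cy" (the principal point, pixels), "world_from_camera" (4x4, takes a point from camera to world coordinates). Camera axes: x right, y down, z forward; pixel columns grow to the right and rows downward; lengths in mm; the calibration is good to about 2 mm. A picture is of the moment at which its call begins. There is no depth.
- job_done(): hands the job in; it is judged then, once.
The state is a dict: "clock": time; "joint_positions": joint angles; "qd": joint speeds; "joint_efforts": joint torques, N m; "ee_pos": TCP position; "ee_rot": TCP orientation; "contact_force": force on the tool from outside, world axes, zero at the start; "ft_torque": the same for the moment, N m; "gripper_width": opening from 0.0 (shut) to 1.0 (fully open); "grip_force": force on a finger pad.
Only numpy, scipy, OpenCV 4.12 (cv2) and the standard library are available. Lean on these libraries where they do the work, as an engineer would, in place of code of your own. Each camera call takes 0.05 s, during which the arm holds its last target. There are 200 camera calls.

## Task

Lock the sample sleeve in its cradle with the red-headed index pin: spin the sleeve round until its cross-hole lines up with the brass guide bush on the bridge, and pass the pin down through bush and sleeve until its head sits fully home on the bush. Leave the other pin in the stand, and the ring mounts and the bottle where they are.

Things in the scene. Friction and masses are not known exactly. Their poses are not given: they have to be found in the camera images.
- cradle: Indexing cradle for microscope samples, bolted down. Origin: centre of the underside of its base plate (120 x 150 x 12 mm), on the bench; z up. Two grey pillars (70 mm in x, 20 in y, at y = +-48 mm) carry the sleeve, whose axis runs along y 72 mm high, and an aluminium bridge (50 mm in x, 120 in y, from 95 to 125 mm high) above it. The sample bar sticks out to y = +142 mm.
- guide (a point): Centre of the mouth of the brass guide bush on the bridge, (0, 0, 131 mm) in the cradle's frame. 32 mm across, bored straight down: a lead-in cone from 25 to 16 mm over the first 6 mm, then a 16 mm bore to 95 mm above the bench. The top of the sleeve is 3 mm below that. A loose pin in the bush stands on the sleeve, head 52 mm above the bush, leaning up to 5 degrees.
- sleeve_mid (a point): Point on the sleeve's axis below the guide bush, at (0, 0, 72 mm) in the cradle's frame, fixed to the cradle. The steel sleeve, 40 mm in diameter, turns endlessly either way with a steady drag of about 0.1 N m and stays where it is left; it cannot slide. One cross-hole, 16 mm in diameter, goes right through it here, so it comes under the bush twice a turn. It starts out of line.
- hub (a point): Centre of the star handle, on the sleeve's axis at (0, -105, 72 mm) in the cradle's frame, fixed to the cradle. The black hub (48 mm in diameter, 26 mm long) is clamped to the sleeve's end at no fixed angle to the cross-hole, which must be felt for: when it comes round under the loose pin, the pin falls in and stops the sleeve; it may stick partway and need up to 10 N from above.
- spoke1 (a point): Centre of the ball on one of the star handle's four spokes, which stand 90 degrees apart, square to the sleeve's axis, at y = -105 mm in the cradle's frame. Steel spoke rods 10 mm thick, black balls 18 mm in diameter with their centres 52 mm from the sleeve's axis. Nothing stands above or around the star; the bench is clear below it.
- spoke2 (a point): Centre of the ball on the next spoke, 90 degrees on (see spoke1).
- spoke3 (a point): Centre of the ball on the spoke opposite spoke1.
- spoke4 (a point): Centre of the ball on the spoke opposite spoke2.
- index_pin: Index pin with a red round head, 150 g. Steel shank 14 mm in diameter and 91 mm long with a nose tapering to 7 mm over the last 6 mm; head 26 mm in diameter and 30 mm high. The origin is the tip of the nose, z points along the pin to the head (head from z = 91 to 121 mm). It starts upright in one of the two holes of the stand.
- short_pin: A shorter pin with a black head (shank 14 x 66 mm, head 26 x 30 mm), belonging to another cradle, upright in the other hole of the stand. Origin at the tip, z up. Leave it there.
- pin_stand: Blue pin stand, fixed, 60 x 150 x 45 mm, origin at the centre of its underside. Two round holes 16 mm in diameter and 36 mm deep, at y = -40 and +40 mm in its frame; the pins stand on the holes' floors, 9 mm above the bench.
- mount_a: Black ring-shaped sample mount, 48 mm in diameter, 30 mm high, lying on the bench. Origin at the centre of its underside. Leave it alone.
- mount_b: Another such ring mount. Leave it alone.
- bottle: Amber bottle, 60 mm in diameter, 130 mm high, standing on the bench. Origin at the centre of its underside. Leave it alone.

How it is judged (in metres and radians):
At the end, for the whole second after the job is handed in: The index pin stands upright (within 0.08 rad) through bush and sleeve, its tip within 5 mm of the bush's axis and at least 88 mm below the bush's mouth, so that its head sits on the bush (within 3 mm), at rest (z of index_pin in the frame of guide below -0.088 m and horizontal distance between index_pin and guide below 0.005 m and angle between index_pin's own z axis and vertical below 0.08 rad and linear speed of index_pin below 0.02 m/s); the robot touches nothing.
It fails at once if the short pin is taken out of the stand or shifted (more than 20 mm) (distance of short_pin from where it was at the start of the episode above 0.02 m).
It fails at once if a ring mount is shifted (more than 30 mm) (distance of any of mount_a, mount_b from where it was at the start of the episode above 0.03 m).
It fails at once if the bottle is shifted (more than 30 mm) or tipped (distance of bottle from where it was at the start of the episode above 0.03 m or angle between bottle's own z axis and vertical above 0.5 rad).
It also fails if it takes over 67 s, if anything falls off the work surface, if the arm or the gripper's body presses on something with over 40 N, if the wrist force passes 120 N, or if a joint passes its speed limit or range.

## Working session

There is one attempt and no reset: what is moved stays moved. The work goes in short steps, Python scripts to look and compute and a tool call to move; the robot and the scene stay as the last step left them, time stands still between calls to the robot, and variables do not carry over. Pictures are saved under pics/ and viewed, at most 10 in all, crops included, and the job is handed in when it is done.

Besides the shell and the picture viewer there is one more tool, called after "Call:" as name(argument=value, ...), one argument or row to a line, values as JSON. move_arm: Moves the arm, as the interface text tells. Its arguments: {"type":"object","properties":{"series":{"type":"array"}},"required":["series"]}

```bash
mkdir -p pics; cat > h.py <<'E'
import numpy as np, cv2
from workcell import *
def snap(n,f):
    c=read_camera(n); cv2.imwrite('pics/'+f,c['pixels'][:,:,::-1]); 
    np.savez('pics/'+f+'.npz',**{k:c[k] for k in('fovy','cx','cy','world_from_camera')},n=n); return c
def ray(f,u,v):
    c=np.load('pics/'+f+'.npz'); F=240/np.tan(np.radians(c['fovy'])/2); T=c['world_from_camera']
    return T[:3,3],T[:3,:3]@np.array([(u-c['cx'])/F,(v-c['cy'])/F,1])
def atz(f,u,v,z):
    o,d=ray(f,u,v); return (o+d*(z-o[2])/d[2]).round(1)
def proj(f,p):
    c=np.load('pics/'+f+'.npz'); F=240/np.tan(np.radians(c['fovy'])/2); q=np.linalg.inv(c['world_from_camera'])@np.r_[p,1]
    return np.round([c['cx']+F*q[0]/q[2],c['cy']+F*q[1]/q[2]],1)
E
python3 - <<'E'
from h import *
for n in('side','top'):
    c=snap(n,n+'0.png'); print(n,c['fovy'],c['cx'],c['cy'],c['world_from_camera'].round(3).tolist())
s=get_state(); print(s); print(pinch_z)
E
```

```text
side 46.22358210126449 311.07975948742063 244.43045374874055 [[-0.988, -0.125, 0.09, 479.485], [-0.154, 0.791, -0.592, 691.269], [0.003, -0.598, -0.801, 898.36], [0.0, 0.0, 0.0, 1.0]]
top 42.77520758568195 335.3429673651416 234.82979021335532 [[-0.027, -0.986, 0.166, 385.503], [-1.0, 0.028, 0.003, 75.399], [-0.007, -0.165, -0.986, 1256.46], [0.0, 0.0, 0.0, 1.0]]
{'clock': 0.1, 'joint_positions': array([1.22700871e+00, 8.73817199e-02, 1.75223396e-01, 1.65980562e+00,
       4.56805942e-06, 1.57078955e+00]), 'qd': array([ 1.91754808e-04, -8.04845668e-04,  3.27561768e-03, -6.88464511e-06,
       -8.71596423e-05, -6.99509251e-04]), 'joint_efforts': array([ 1.44635873e-03, -5.21562374e+01,  4.65653265e+01,  1.60104653e-02,
        1.40268407e-04,  8.01709461e-06]), 'ee_pos': array([185.3097925 , 517.62294605, 230.67195251]), 'ee_rot': array([-1.02112225e-04,  1.71045185e-01,  9.85263012e-01, -5.74815437e-04]), 'contact_force': array([-0.10572004, -0.23635636, -0.45288655]), 'ft_torque': array([ 0.05320296,  0.0109234 , -0.03773694]), 'grip_force': 0.0, 'gripper_width': 1.0010512048813234}
-18.700000000000003
```

View pics/top0.png

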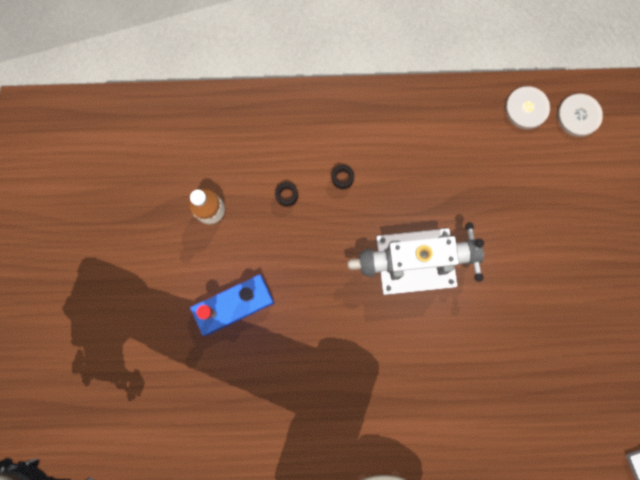

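View pics/side0.png

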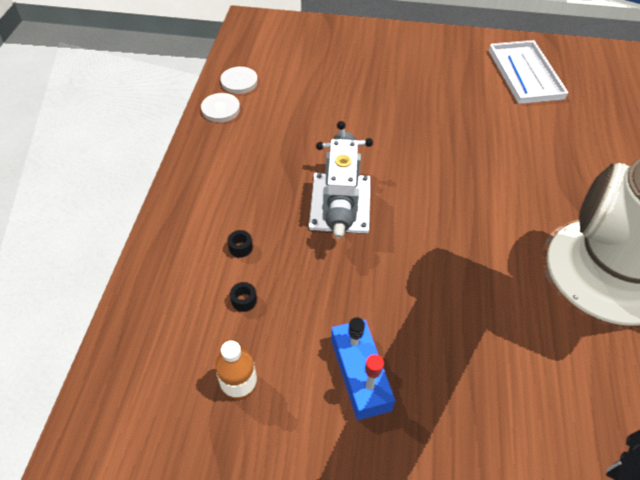

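The top view shows the red head near (204,313), the bush near (424,254) and star balls near (470,226), (479,243) and (479,277). In the side view the red head is near (374,366) and the bush near (343,160). Enlarging next.

```bash
python3 - <<'E'
from h import *
t=cv2.imread('pics/top0.png');s=cv2.imread('pics/side0.png')
f=lambda im,x,y,w,h,k:cv2.resize(im[y:y+h,x:x+w],None,fx=k,fy=k,interpolation=cv2.INTER_CUBIC)
# top: x340..500,y210..310 k5 -> 800x500 ; 
a=f(t,340,215,160,90,5)
b=np.hstack([f(s,300,110,80,130,4.0),f(s,325,310,80,130,4.0)])
cv2.imwrite('pics/c1.png',a); cv2.imwrite('pics/c2.png',b)
for n,im in(('top0.png',t),('side0.png',s)):
    m=cv2.inRange(im,(0,0,150),(70,70,255)); k,l,st,ce=cv2.connectedComponentsWithStats(m)
    for i in range(1,k):
        if st[i,4]>30: print(n,'red',ce[i],st[i])
print('red',atz('top0.png',204,313,130),'blk',atz('top0.png',246,294,105),'guide',atz('top0.png',424,254,131),'guide side',atz('side0.png',343,160,131),'red side',atz('side0.png',375,361,130))
E
```

```text
top0.png red [204.67058824 311.58823529] [199 307  12  10  85]
side0.png red [374.06481481 363.17592593] [367 356  17  15 108]
red [436.6 322.2 130. ] blk [471.  249.1 105. ] guide [533.7 -84.7 131. ] guide side [536.  -84.6 131. ] red side [439.2 321.6 130. ]
```

View pics/c1.png

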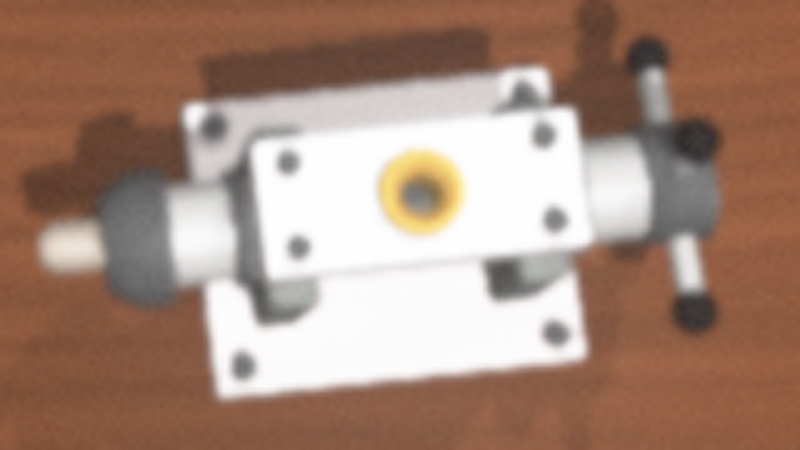

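View pics/c2.png

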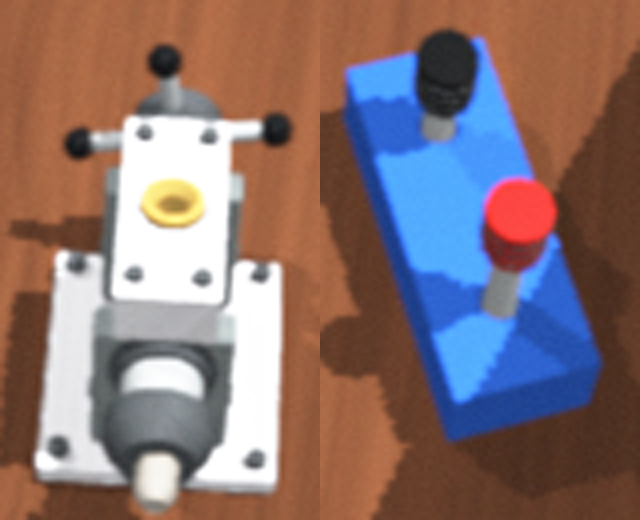

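The crops give the bush at top (424.0,253.4) and side (343.2,160.5), and the red head at side (375,362). The star balls are at top (469.6,225.6), (479.4,242.6), (478.8,277.4) and side (319.5,145.7), (341.2,125), (369.2,142.2). One spoke points nearly straight up and two are roughly horizontal. Fitting the cradle pose now.

```bash
cat >> h.py <<'E'
def tri(a,b):
    A=[];B=[]
    for f,u,v in(a,b):
        o,d=ray(f,u,v); d=d/np.linalg.norm(d);P=np.eye(3)-np.outer(d,d);A.append(P);B.append(P@o)
    return np.linalg.lstsq(np.vstack(A),np.hstack(B),rcond=None)[0].round(1)
def crad(p,q): # x,y,yaw
    c,s=np.cos(p[2]),np.sin(p[2]); return np.array([p[0]+c*q[0]-s*q[1],p[1]+s*q[0]+c*q[1],q[2]])
E
python3 - <<'E'
from h import *
from scipy.optimize import least_squares
T,S='top0.png','side0.png'
print('bush',tri((T,424,253.4),(S,343.2,160.5)),'red',tri((T,204.2,312.4),(S,375,362)))
ob=[((T,424,253.4),(S,343.2,160.5),(0,0,131)),]
balls=[((469.6,225.6),(319.5,145.7),0),((479.4,242.6),(341.2,125),1),((478.8,277.4),(369.2,142.2),2)]
for a,b,k in balls: print('ball',tri((T,*a),(S,*b)))
def res(p):
    r=[proj(T,crad(p,(0,0,131)))-[424,253.4],proj(S,crad(p,(0,0,131)))-[343.2,160.5]]
    # ball k: angle th from +x cradle toward z
    for a,b,k in balls:
        th=p[3]+k*np.pi/2; q=crad(p,(52*np.cos(th),-105,72+52*np.sin(th)))
        r+=[proj(T,q)-a,proj(S,q)-b]
    return np.hstack(r)
r=least_squares(res,[534,-85,0.07,0.0],diff_step=1e-3);print(r.x,res(r.x).round(1))
p=r.x
for n,q in(('hub',(0,-105,72)),('bar',(0,142,72))): print(n,crad(p,q),proj(T,crad(p,q)))
E
```

```text
bush [535.3 -85.  129.3] red [438.3 322.3 127.9]
ball [ 596.  -187.    64.2]
ball [ 552.5 -189.8  125.2]
ball [ 491.8 -194.1   82.8]
[ 5.38357620e+02 -8.46553755e+01  7.21355091e-02  0.00000000e+00] [-0.2 -1.9 -1.4 -0.6  0.1 -1.4 -1.1 -2.4 -0.1  3.8  3.   0.9 -1.8 -0.6
 -1.6  4. ]
hub [ 545.92528144 -189.38230855   72.        ] [473.3 250.4]
bar [528.12325897  56.9753339   72.        ] [347.2 263. ]
```

Call:
move_arm(
  series=[
    {"offset":[-0.607,-0.199,0],"rot":[0,0,0],"jaw":1},
    {"offset":[-0.607,-0.199,0],"rot":[0,0,0],"jaw":1},
    {"offset":[-0.607,-0.199,0],"rot":[0,0,0],"jaw":1},
    {"offset":[-0.607,-0.199,0],"rot":[0,0,0],"jaw":1},
    {"offset":[-0.607,-0.199,0],"rot":[0,0,0],"jaw":1},
    {"offset":[-0.607,-0.199,0],"rot":[0,0,0],"jaw":1},
    {"offset":[-0.607,-0.199,0],"rot":[0,0,0],"jaw":1},
    {"offset":[-0.607,-0.199,0],"rot":[0,0,0],"jaw":1},
    {"offset":[-0.607,-0.199,0],"rot":[0,0,0],"jaw":1},
    {"offset":[-0.607,-0.199,0],"rot":[0,0,0],"jaw":1},
  ],
)

```text
clock: 1.1
ee_pos: [438.4, 320.8, 230.9]
ee_rot: [-0.0, 0.171, 0.985, -0.0]
contact_force: [-0.1, 0.7, -0.7]
gripper_width: 1.0
grip_force: 0.0
```

Call:
move_arm(
  series=[
    {"offset":[0,0,0],"rot":[0,0,0.17],"jaw":0.7},
    {"offset":[0,0,0],"rot":[0,0,0.17],"jaw":0.7},
    {"offset":[0,0,0],"rot":[0,0,0.17],"jaw":0.7},
    {"offset":[0,0,0],"rot":[0,0,0.17],"jaw":0.7},
    {"offset":[0,0,0],"rot":[0,0,0.17],"jaw":0.7},
    {"offset":[0,0,0],"rot":[0,0,0.17],"jaw":0.7},
    {"offset":[0,0,0],"rot":[0,0,0],"jaw":0.7},
  ],
)

```text
clock: 1.8
ee_pos: [437.5, 321.7, 230.9]
ee_rot: [-0.0, 0.543, 0.84, -0.0]
contact_force: [0.1, 0.4, -0.2]
gripper_width: 0.698
grip_force: 0.0
```

```bash
cat >> h.py <<'E'
from scipy.spatial.transform import Rotation as R
def st():
    s=get_state(); q=s['ee_rot']; M=R.from_quat([q[1],q[2],q[3],q[0]]).as_matrix()
    print('t',round(s['clock'],2),'p',s['ee_pos'].round(1),'yawY',np.arctan2(M[1,1],M[0,1]).round(3),'z',M[:,2].round(3),'w',round(s['gripper_width'],3),'F',s['contact_force'].round(1),'grip',round(s['grip_force'],1)); return s,M
def need(target): # offset units in tool axes
    s,M=st(); print('units',(M.T@(np.array(target)-s['ee_pos'])/50).round(3))
E
python3 - <<'E'
from h import *
need([437.5,322,107])
E
```

```text
t 1.8 p [437.5 321.7 230.9] yawY 0.424 z [-0.001 -0.    -1.   ] w 0.698 F [ 0.1  0.4 -0.2] grip 0.0
units [0.005 0.004 2.478]
```

Call:
move_arm(
  series=[
    {"offset":[0,0,0.6],"rot":[0,0,0],"jaw":0.7},
    {"offset":[0,0,0.6],"rot":[0,0,0],"jaw":0.7},
    {"offset":[0,0,0.6],"rot":[0,0,0],"jaw":0.7},
    {"offset":[0,0,0.4],"rot":[0,0,0],"jaw":0.7},
    {"offset":[0,0,0.28],"rot":[0,0,0],"jaw":0.7},
    {"offset":[0,0,0],"rot":[0,0,0],"jaw":0.7},
  ],
)

```text
clock: 2.4
ee_pos: [436.8, 321.3, 105.4]
ee_rot: [-0.001, 0.541, 0.841, -0.001]
contact_force: [-0.2, -0.5, 0.5]
gripper_width: 0.698
grip_force: 0.0
```

```bash
python3 - <<'E'
from h import *
snap('top','t1.png');snap('side','s1.png')
st()
f=lambda n,x,y:cv2.resize(cv2.imread('pics/'+n)[y:y+100,x:x+100],None,fx=4,fy=4,interpolation=cv2.INTER_CUBIC)
cv2.imwrite('pics/c3.png',np.hstack([f('t1.png',155,260),f('s1.png',325,310)]))
E
```

```text
t 2.5 p [437.8 322.  108. ] yawY 0.427 z [ 0.  0. -1.] w 0.703 F [ 0.2 -0.   0.1] grip 0.0
```

View pics/c3.png

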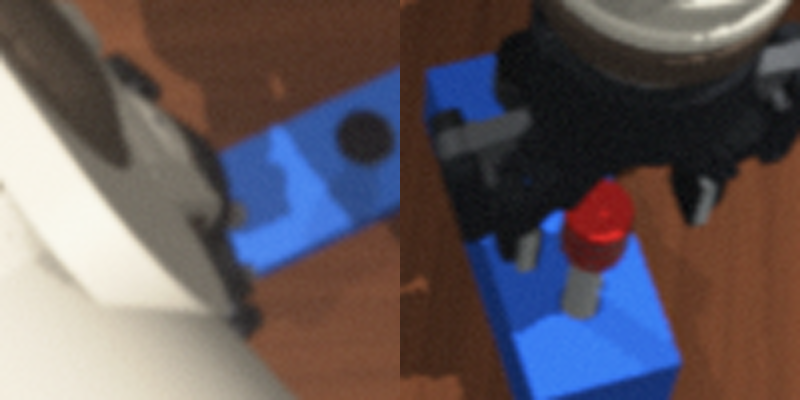

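The crop shows the red head at about (597,215), between the open fingers, with the short pin untouched behind. Comparing it with the projected grasp point.

```bash
python3 - <<'E'
from h import *
for q in([437.8,322,108],[437.8,322,130],[437.8+30*.91,322+30*.414,108],[437.8-30*.91,322-30*.414,108]):
    p=proj('s1.png',q); print(q,p,(p-[325,310])*4+[400,0])
E
```

```text
[437.8, 322, 108] [374.5 367.7] [598.  230.8]
[437.8, 322, 130] [375.9 361.4] [603.6 205.6]
[465.1, 334.42, 108] [355.6 372.7] [522.4 250.8]
[410.5, 309.58, 108] [393.2 362.8] [672.8 211.2]
```

Call:
move_arm(
  series=[
    {"offset":[0,0,0],"rot":[0,0,0],"jaw":0},
    {"offset":[0,0,0],"rot":[0,0,0],"jaw":0},
    {"offset":[0,0,0],"rot":[0,0,0],"jaw":0},
    {"offset":[0,0,0],"rot":[0,0,0],"jaw":0},
    {"offset":[0,0,0],"rot":[0,0,0],"jaw":0},
    {"offset":[0,0,0],"rot":[0,0,0],"jaw":0},
  ],
)

```text
clock: 3.1
ee_pos: [438.2, 322.3, 108.5]
ee_rot: [0.0, 0.542, 0.841, 0.001]
contact_force: [1.1, 0.2, 6.8]
gripper_width: 0.282
grip_force: 58.7
```

```bash
python3 - <<'E'
from h import *
need([535,-85,240])
E
```

```text
t 3.1 p [438.2 322.3 108.5] yawY 0.426 z [ 0.002  0.001 -1.   ] w 0.282 F [1.1 0.2 6.8] grip 58.7
units [-8.216 -1.597 -2.637]
```

Call:
move_arm(
  series=[
    {"offset":[0,0,-0.2],"rot":[0,0,0],"jaw":0},
    {"offset":[0,0,-0.4],"rot":[0,0,0],"jaw":0},
    {"offset":[0,0,-0.5],"rot":[0,0,0],"jaw":0},
    {"offset":[0,0,-0.5],"rot":[0,0,0],"jaw":0},
    {"offset":[0,0,-0.5],"rot":[0,0,0],"jaw":0},
    {"offset":[0,0,-0.5],"rot":[0,0,0],"jaw":0},
    {"offset":[0,0,-0.4],"rot":[0,0,0],"jaw":0},
    {"offset":[0,0,-0.2],"rot":[0,0,0],"jaw":0},
    {"offset":[0,0,0],"rot":[0,0,0],"jaw":0},
  ],
)

```text
clock: 4.0
ee_pos: [437.8, 322.0, 268.5]
ee_rot: [0.0, 0.542, 0.841, 0.001]
contact_force: [-0.4, 0.1, -0.6]
gripper_width: 0.28
grip_force: 59.6
```

Call:
move_arm(
  series=[
    {"offset":[-0.4,-0.08,0],"rot":[0,0,0],"jaw":0},
    {"offset":[-0.6,-0.12,0],"rot":[0,0,0],"jaw":0},
    {"offset":[-0.6,-0.12,0],"rot":[0,0,0],"jaw":0},
    {"offset":[-0.6,-0.12,0],"rot":[0,0,0],"jaw":0},
    {"offset":[-0.6,-0.12,0],"rot":[0,0,0],"jaw":0},
    {"offset":[-0.6,-0.12,0],"rot":[0,0,0],"jaw":0},
    {"offset":[-0.6,-0.12,0],"rot":[0,0,0],"jaw":0},
    {"offset":[-0.6,-0.12,0],"rot":[0,0,0],"jaw":0},
    {"offset":[-0.6,-0.12,0],"rot":[0,0,0],"jaw":0},
    {"offset":[-0.6,-0.12,0],"rot":[0,0,0],"jaw":0},
  ],
)

```text
clock: 5.0
ee_pos: [504.3, 32.5, 265.9]
ee_rot: [-0.001, 0.542, 0.841, -0.001]
contact_force: [0.1, 0.1, -1.0]
gripper_width: 0.285
grip_force: 59.5
```

Call:
move_arm(
  series=[
    {"offset":[-0.6,-0.12,0],"rot":[0,0,0],"jaw":0},
    {"offset":[-0.6,-0.12,0],"rot":[0,0,0],"jaw":0},
    {"offset":[-0.6,-0.12,0],"rot":[0,0,0],"jaw":0},
    {"offset":[-0.4,-0.08,0],"rot":[0,0,0],"jaw":0},
    {"offset":[-0.2,-0.04,0],"rot":[0,0,0],"jaw":0},
    {"offset":[0,0,0],"rot":[0,0,0],"jaw":0},
    {"offset":[0,0,0],"rot":[0,0,0],"jaw":0},
  ],
)

```text
clock: 5.7
ee_pos: [532.0, -84.8, 266.8]
ee_rot: [-0.001, 0.542, 0.841, -0.0]
contact_force: [0.3, 0.4, -1.0]
gripper_width: 0.283
grip_force: 59.5
```

```bash
python3 - <<'E'
from h import *
need([535,-85,240])
snap('top','t2.png');snap('side','s2.png')
f=lambda n,x,y:cv2.resize(cv2.imread('pics/'+n)[y:y+100,x:x+100],None,fx=4,fy=4,interpolation=cv2.INTER_CUBIC)
cv2.imwrite('pics/c4.png',np.hstack([f('t2.png',375,205),f('s2.png',295,90)]))
E
```

```text
t 5.7 p [532.  -84.8 266.8] yawY 0.426 z [-0.001  0.    -1.   ] w 0.283 F [ 0.3  0.4 -1. ] grip 59.5
units [-0.029  0.053  0.536]
```

View pics/c4.png

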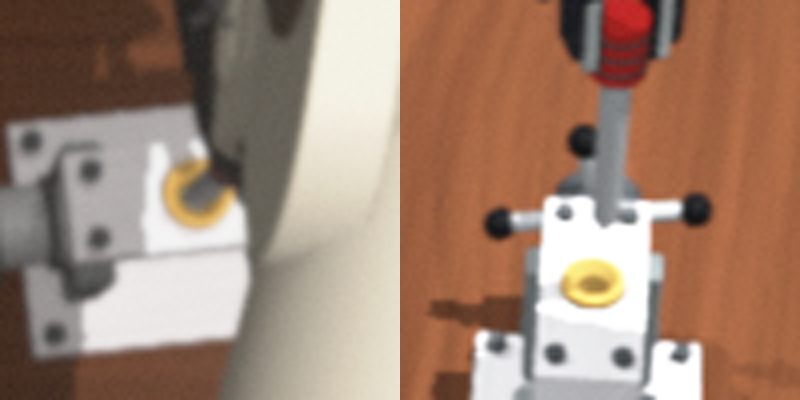

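The pin is held upright, red head in the jaws. Its nose shows at side crop (606,222) and top crop (195,192), with the bush at side (595,283) and top (197,193). Comparing the two.

```bash
python3 - <<'E'
from h import *
print(tri(('t2.png',375+195/4,205+191/4),('s2.png',295+206/4,90+222/4)),atz('s2.png',295+206/4,90+222/4,169),atz('t2.png',375+195/4,205+191/4,169))
print(tri(('t2.png',375+197/4,205+193/4),('s2.png',295+195/4,90+283/4)))
E
```

```text
[530.5 -78.1 175.4] [531.3 -85.  169. ] [531. -79. 169.]
[535.  -85.6 128.4]
```

Call:
move_arm(
  series=[
    {"offset":[-0.056,0.051,0],"rot":[0,0,0],"jaw":0},
    {"offset":[0,0,0.2],"rot":[0,0,0],"jaw":0},
    {"offset":[0,0,0.2],"rot":[0,0,0],"jaw":0},
    {"offset":[0,0,0.2],"rot":[0,0,0],"jaw":0},
    {"offset":[0,0,0.2],"rot":[0,0,0],"jaw":0},
    {"offset":[0,0,0.1],"rot":[0,0,0],"jaw":0},
    {"offset":[0,0,0],"rot":[0,0,0],"jaw":0},
  ],
)

```text
clock: 6.5
ee_pos: [535.4, -86.9, 221.3]
ee_rot: [-0.001, 0.542, 0.841, -0.0]
contact_force: [0.1, 0.1, -0.8]
gripper_width: 0.281
grip_force: 59.5
```

Call:
move_arm(
  series=[
    {"offset":[0,0,0.1],"rot":[0,0,0],"jaw":0},
    {"offset":[0,0,0.1],"rot":[0,0,0],"jaw":0},
    {"offset":[0,0,0.1],"rot":[0,0,0],"jaw":0},
    {"offset":[0,0,0.1],"rot":[0,0,0],"jaw":0},
    {"offset":[0,0,0],"rot":[0,0,0],"jaw":0},
  ],
)

```text
clock: 7.0
ee_pos: [535.5, -86.9, 201.4]
ee_rot: [-0.001, 0.542, 0.841, -0.0]
contact_force: [-0.6, 0.1, -2.3]
gripper_width: 0.284
grip_force: 59.5
```

Call:
move_arm(
  series=[
    {"offset":[0,0,0.1],"rot":[0,0,0],"jaw":0},
    {"offset":[0,0,0],"rot":[0,0,0],"jaw":0.7},
    {"offset":[0,0,0],"rot":[0,0,0],"jaw":0.7},
    {"offset":[0,0,0],"rot":[0,0,0],"jaw":0.7},
    {"offset":[0,0,-0.3],"rot":[0,0,0],"jaw":0.7},
    {"offset":[0,0,-0.4],"rot":[0,0,0],"jaw":0.7},
    {"offset":[0,0,-0.4],"rot":[0,0,0],"jaw":0.7},
    {"offset":[0,0,-0.2],"rot":[0,0,0],"jaw":0.7},
    {"offset":[0,0,0],"rot":[0,0,0],"jaw":0},
  ],
)

```text
clock: 7.9
ee_pos: [536.3, -87.0, 263.7]
ee_rot: [0.001, 0.542, 0.841, 0.001]
contact_force: [0.6, -0.3, 0.3]
gripper_width: 0.544
grip_force: 0.0
```

```bash
cat >> h.py <<'E'
def red(f='r.png'):
    c=snap('side',f); im=c['pixels'][:,:,::-1]
    m=cv2.inRange(im,(0,0,120),(80,80,255)); k,l,s,ce=cv2.connectedComponentsWithStats(m)
    i=1+np.argmax(s[1:,4]); print('red',ce[i].round(1),s[i]); return c
E
python3 - <<'E'
from h import *
red()
need([544-45,-191,240])
print('head mid expected loose',proj('r.png',[535,-85,198]),'home',proj('r.png',[535,-85,146]))
E
```

```text
red [348.  129.7] [341 121  14  22 189]
t 7.95 p [536.1 -86.9 262.4] yawY 0.426 z [ 0.001 -0.    -1.   ] w 0.457 F [-0.3  1.1  0.4] grip 0.0
units [-1.589 -1.535  0.448]
head mid expected loose [345.3 133.5] home [343.9 154.2]
```

The pin stands loose in the bush, head centre at about side (348,130). Moving to the star.

Call:
move_arm(
  series=[
    {"offset":[-0.36,-0.26,0],"rot":[0,0,0],"jaw":0},
    {"offset":[-0.36,-0.26,0],"rot":[0,0,0],"jaw":0},
    {"offset":[-0.36,-0.26,0],"rot":[0,0,0],"jaw":0},
    {"offset":[-0.36,-0.26,0],"rot":[0,0,0],"jaw":0},
    {"offset":[-0.36,-0.26,0],"rot":[0,0,0],"jaw":0},
  ],
)

```text
clock: 8.45
ee_pos: [513.3, -196.5, 260.9]
ee_rot: [-0.001, 0.542, 0.841, -0.0]
contact_force: [-0.0, -0.3, 0.2]
gripper_width: 0.002
grip_force: 0.0
```

Call:
move_arm(
  series=[
    {"offset":[0,0,0],"rot":[0,0,-0.173],"jaw":0},
    {"offset":[0,0,0],"rot":[0,0,-0.173],"jaw":0},
    {"offset":[0,0,0],"rot":[0,0,-0.173],"jaw":0},
    {"offset":[0,0,0],"rot":[0,0,-0.173],"jaw":0},
    {"offset":[0,0,0],"rot":[0,0,-0.173],"jaw":0},
    {"offset":[0,0,0],"rot":[0,0,-0.173],"jaw":0},
    {"offset":[0,0,0],"rot":[0,0,-0.173],"jaw":0},
    {"offset":[0,0,0],"rot":[0,0,-0.173],"jaw":0},
    {"offset":[0,0,0],"rot":[0,0,-0.173],"jaw":0},
    {"offset":[0,0,0],"rot":[0,0,0],"jaw":0},
  ],
)

```text
clock: 9.45
ee_pos: [513.5, -195.6, 261.0]
ee_rot: [-0.001, -0.04, 0.999, 0.0]
contact_force: [0.4, -0.8, -0.2]
gripper_width: 0.001
grip_force: 0.0
```

```bash
python3 - <<'E'
from h import *
need([514,-195.5,112])
E
```

```text
t 9.45 p [ 513.5 -195.6  261. ] yawY 1.651 z [-0.002  0.001 -1.   ] w 0.001 F [ 0.4 -0.8 -0.2] grip 0.0
units [-0.015 -0.     2.98 ]
```

Call:
move_arm(
  series=[
    {"offset":[0,0,0.45],"rot":[0,0,0],"jaw":0},
    {"offset":[0,0,0.6],"rot":[0,0,0],"jaw":0},
    {"offset":[0,0,0.6],"rot":[0,0,0],"jaw":0},
    {"offset":[0,0,0.6],"rot":[0,0,0],"jaw":0},
    {"offset":[0,0,0.5],"rot":[0,0,0],"jaw":0},
    {"offset":[0,0,0.22],"rot":[0,0,0],"jaw":0},
    {"offset":[0,0,0],"rot":[0,0,0],"jaw":0},
  ],
)

```text
clock: 10.15
ee_pos: [512.8, -195.4, 112.0]
ee_rot: [-0.001, -0.038, 0.999, 0.001]
contact_force: [-0.4, -0.3, 0.2]
gripper_width: 0.003
grip_force: 0.0
```

Call:
move_arm(
  series=[
    {"offset":[-0.1,0,0],"rot":[0,0,0],"jaw":0},
    {"offset":[-0.1,0,0],"rot":[0,0,0],"jaw":0},
    {"offset":[-0.08,0,0],"rot":[0,0,0],"jaw":0},
    {"offset":[-0.06,0,0],"rot":[0,0,0],"jaw":0},
    {"offset":[-0.06,0,0],"rot":[0,0,0],"jaw":0},
    {"offset":[-0.06,0,0],"rot":[0,0,0],"jaw":0},
  ],
)

```text
clock: 10.75
ee_pos: [536.8, -194.0, 114.0]
ee_rot: [-0.0, -0.039, 0.999, -0.0]
contact_force: [-2.3, 0.4, 0.8]
gripper_width: -0.001
grip_force: 1.2
```

Call:
move_arm(
  series=[
    {"offset":[-0.05,0,0.01],"rot":[0,0,0],"jaw":0},
    {"offset":[-0.05,0,0.01],"rot":[0,0,0],"jaw":0},
    {"offset":[-0.05,0,0.015],"rot":[0,0,0],"jaw":0},
    {"offset":[-0.05,0,0.02],"rot":[0,0,0],"jaw":0},
    {"offset":[-0.05,0,0.02],"rot":[0,0,0],"jaw":0},
  ],
)

```text
clock: 11.25
ee_pos: [549.3, -192.9, 109.9]
ee_rot: [-0.0, -0.039, 0.999, 0.0]
contact_force: [-2.1, -0.4, 3.0]
gripper_width: 0.005
grip_force: 1.2
```

```bash
python3 - <<'E'
from h import *
red(); st()
E
```

```text
red [349.8 127.2] [343 122  15  11 132]
t 11.3 p [ 549.6 -192.9  109.7] yawY 1.649 z [-0.  0. -1.] w -0.003 F [-0.9  0.1  0.9] grip 0.7
```

Call:
move_arm(
  series=[
    {"offset":[-0.045,0,0.025],"rot":[0,0,0],"jaw":0},
    {"offset":[-0.04,0,0.03],"rot":[0,0,0],"jaw":0},
    {"offset":[-0.04,0,0.035],"rot":[0,0,0],"jaw":0},
    {"offset":[-0.04,0,0.035],"rot":[0,0,0],"jaw":0},
    {"offset":[-0.04,0,0.035],"rot":[0,0,0],"jaw":0},
  ],
)

```text
clock: 11.8
ee_pos: [559.8, -192.2, 102.2]
ee_rot: [0.0, -0.039, 0.999, -0.0]
contact_force: [-0.5, -0.1, 4.8]
gripper_width: -0.004
grip_force: 1.8
```

Call:
move_arm(
  series=[
    {"offset":[-0.03,0,0.035],"rot":[0,0,0],"jaw":0},
    {"offset":[-0.03,0,0.035],"rot":[0,0,0],"jaw":0},
    {"offset":[-0.03,0,0.035],"rot":[0,0,0],"jaw":0},
    {"offset":[-0.03,0,0.04],"rot":[0,0,0],"jaw":0},
    {"offset":[-0.03,0,0.04],"rot":[0,0,0],"jaw":0},
  ],
)

```text
clock: 12.3
ee_pos: [567.2, -191.6, 92.8]
ee_rot: [0.0, -0.039, 0.999, -0.0]
contact_force: [0.5, 0.3, 5.0]
gripper_width: 0.0
grip_force: 1.9
```

```bash
python3 - <<'E'
from h import *
red(); st()
E
```

```text
red [349.6 127.3] [343 122  15  12 131]
t 12.35 p [ 567.2 -191.6   92.3] yawY 1.649 z [ 0.  0. -1.] w -0.003 F [-0.6 -0.4  3.9] grip 1.7
```

Call:
move_arm(
  series=[
    {"offset":[-0.04,0,0.04],"rot":[0,0,0],"jaw":0},
    {"offset":[-0.04,0,0.04],"rot":[0,0,0],"jaw":0},
    {"offset":[-0.04,0,0.045],"rot":[0,0,0],"jaw":0},
    {"offset":[-0.04,0,0.045],"rot":[0,0,0],"jaw":0},
    {"offset":[-0.03,0,0.045],"rot":[0,0,0],"jaw":0},
  ],
)

```text
clock: 12.85
ee_pos: [576.3, -190.8, 81.6]
ee_rot: [-0.0, -0.039, 0.999, 0.0]
contact_force: [-2.5, -0.7, 2.8]
gripper_width: -0.004
grip_force: 1.6
```

```bash
python3 - <<'E'
from h import *
red('r5.png'); st(); snap('top','t5.png')
f=lambda n,x,y:cv2.resize(cv2.imread('pics/'+n)[y:y+100,x:x+100],None,fx=4,fy=4,interpolation=cv2.INTER_CUBIC)
cv2.imwrite('pics/c5.png',np.hstack([f('t5.png',400,205),f('r5.png',295,90)]))
E
```

```text
red [472.8 249.1] [463 225  16  47 184]
t 12.9 p [ 576.4 -190.8   81.2] yawY 1.649 z [-0.001  0.    -1.   ] w 0.001 F [-0.6 -1.1  3.6] grip 1.8
```

View pics/c5.png

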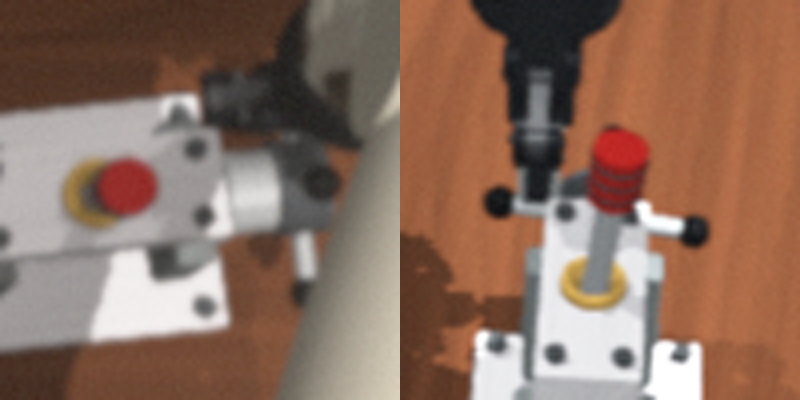

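The pin still stands loose at side crop (617,170), and the star has turned about 70°, with its +x ball at side crop (497,200). Moving to the next spoke.

Call:
move_arm(
  series=[
    {"offset":[0,0,-0.5],"rot":[0,0,0],"jaw":0},
    {"offset":[0,0,-0.6],"rot":[0,0,0],"jaw":0},
    {"offset":[0,0,-0.5],"rot":[0,0,0],"jaw":0},
    {"offset":[0.45,0,0],"rot":[0,0,0],"jaw":0},
    {"offset":[0.5,0,0],"rot":[0,0,0],"jaw":0},
    {"offset":[0.45,0,0],"rot":[0,0,0],"jaw":0},
    {"offset":[0,0,0.3],"rot":[0,0,0],"jaw":0},
    {"offset":[0,0,0.4],"rot":[0,0,0],"jaw":0},
    {"offset":[0,0,0.26],"rot":[0,0,0],"jaw":0},
    {"offset":[0,0,0],"rot":[0,0,0],"jaw":0},
  ],
)

```text
clock: 13.95
ee_pos: [505.8, -195.8, 111.4]
ee_rot: [-0.002, -0.039, 0.999, 0.001]
contact_force: [-0.6, 0.0, -0.5]
gripper_width: 0.001
grip_force: 0.0
```

```bash
sed -i 's/(0,0,120),(80,80,255)/(0,0,90),(75,75,255)/; s/^    m=cv2/    im=im.copy(); im[200:]=0\n    m=cv2/' h.py; python3 - <<'E'
from h import *
red(); st()
E
```

```text
red [268.3 174.4] [ 211  149  115   51 3904]
t 14.0 p [ 506.3 -195.9  112.8] yawY 1.649 z [-0.002  0.001 -1.   ] w -0.003 F [ 0.   0.2 -0.1] grip 0.0
```

Call:
move_arm(
  series=[
    {"offset":[-0.1,0,0],"rot":[0,0,0],"jaw":0},
    {"offset":[-0.08,0,0],"rot":[0,0,0],"jaw":0},
    {"offset":[-0.05,0,0],"rot":[0,0,0],"jaw":0},
    {"offset":[-0.05,0,0],"rot":[0,0,0],"jaw":0},
    {"offset":[-0.05,0,0],"rot":[0,0,0],"jaw":0},
    {"offset":[-0.05,0,0],"rot":[0,0,0],"jaw":0},
    {"offset":[-0.05,0,0],"rot":[0,0,0],"jaw":0},
  ],
)

```text
clock: 14.7
ee_pos: [528.1, -194.6, 114.1]
ee_rot: [-0.0, -0.039, 0.999, 0.0]
contact_force: [-4.2, 0.6, 2.0]
gripper_width: 0.0
grip_force: 1.4
```

```bash
sed -i 's/im\[200:\]=0/im[:,:325]=0; im[:,370:]=0; im[190:]=0/; s/(0,0,90),(75,75,255)/(0,0,100),(50,45,255)/' h.py; python3 - <<'E'
from h import *
red(); st()
E
```

```text
red [348.9 131.1] [343 122  13  21 200]
t 14.75 p [ 528.4 -194.6  114.1] yawY 1.649 z [ 0.  0. -1.] w 0.0 F [-2.  -0.1  1.3] grip 1.0
```

Call:
move_arm(
  series=[
    {"offset":[-0.05,0,0.01],"rot":[0,0,0],"jaw":0},
    {"offset":[-0.05,0,0.01],"rot":[0,0,0],"jaw":0},
    {"offset":[-0.05,0,0.01],"rot":[0,0,0],"jaw":0},
    {"offset":[-0.05,0,0.01],"rot":[0,0,0],"jaw":0},
  ],
)

```text
clock: 15.15
ee_pos: [538.1, -193.8, 111.9]
ee_rot: [-0.0, -0.039, 0.999, 0.0]
contact_force: [-2.7, 0.6, 1.4]
gripper_width: 0.002
grip_force: 1.2
```

Call:
move_arm(
  series=[
    {"offset":[-0.05,0,0.01],"rot":[0,0,0],"jaw":0},
    {"offset":[-0.05,0,0.02],"rot":[0,0,0],"jaw":0},
    {"offset":[-0.05,0,0.02],"rot":[0,0,0],"jaw":0},
    {"offset":[-0.05,0,0.02],"rot":[0,0,0],"jaw":0},
  ],
)

```text
clock: 15.55
ee_pos: [548.2, -193.0, 108.4]
ee_rot: [0.0, -0.039, 0.999, 0.0]
contact_force: [-2.4, -0.3, 1.9]
gripper_width: 0.004
grip_force: 1.2
```

```bash
python3 - <<'E'
from h import *
red(); st()
E
```

```text
red [348.5 131.3] [343 122  13  21 197]
t 15.6 p [ 548.4 -193.   108.2] yawY 1.649 z [ 0.  0. -1.] w 0.001 F [-0.4  0.2  1. ] grip 0.9
```

Call:
move_arm(
  series=[
    {"offset":[-0.045,0,0.025],"rot":[0,0,0],"jaw":0},
    {"offset":[-0.04,0,0.03],"rot":[0,0,0],"jaw":0},
    {"offset":[-0.04,0,0.035],"rot":[0,0,0],"jaw":0},
    {"offset":[-0.04,0,0.035],"rot":[0,0,0],"jaw":0},
    {"offset":[-0.04,0,0.035],"rot":[0,0,0],"jaw":0},
  ],
)

```text
clock: 16.1
ee_pos: [558.5, -192.3, 100.6]
ee_rot: [0.0, -0.039, 0.999, -0.0]
contact_force: [-0.8, 0.0, 3.7]
gripper_width: 0.0
grip_force: 1.8
```

Call:
move_arm(
  series=[
    {"offset":[-0.035,0,0.035],"rot":[0,0,0],"jaw":0},
    {"offset":[-0.035,0,0.035],"rot":[0,0,0],"jaw":0},
    {"offset":[-0.035,0,0.035],"rot":[0,0,0],"jaw":0},
    {"offset":[-0.035,0,0.035],"rot":[0,0,0],"jaw":0},
  ],
)

```text
clock: 16.5
ee_pos: [565.3, -191.7, 93.4]
ee_rot: [0.0, -0.039, 0.999, -0.0]
contact_force: [-0.6, -0.3, 3.4]
gripper_width: -0.001
grip_force: 1.6
```

```bash
python3 - <<'E'
from h import *
red(); st()
E
```

```text
red [349.  132.9] [342 125  15  19 190]
t 16.55 p [ 565.3 -191.7   92.9] yawY 1.649 z [-0.  0. -1.] w -0.002 F [-0.1  0.7  3.2] grip 1.4
```

Call:
move_arm(
  series=[
    {"offset":[-0.03,0,0.035],"rot":[0,0,0],"jaw":0},
    {"offset":[-0.03,0,0.035],"rot":[0,0,0],"jaw":0},
  ],
)

```text
clock: 16.75
ee_pos: [568.3, -191.5, 90.2]
ee_rot: [0.0, -0.039, 0.999, -0.0]
contact_force: [-0.0, 0.0, 7.4]
gripper_width: -0.003
grip_force: 2.6
```

```bash
python3 - <<'E'
from h import *
red(); st()
E
```

```text
red [344.1 152.4] [339 145  11  17 160]
t 16.8 p [ 568.5 -191.5   90. ] yawY 1.649 z [ 0.001 -0.    -1.   ] w 0.001 F [-0.2  1.2  5.8] grip 2.5
```

Call:
move_arm(
  series=[
    {"offset":[0,0,-0.4],"rot":[0,0,0],"jaw":0},
    {"offset":[0,0,-0.6],"rot":[0,0,0],"jaw":0},
    {"offset":[0,0,-0.6],"rot":[0,0,0],"jaw":0},
    {"offset":[0,0,-0.5],"rot":[0,0,0],"jaw":0},
    {"offset":[0,0,-0.2],"rot":[0,0,0],"jaw":0},
    {"offset":[0,0,0],"rot":[0,0,0],"jaw":0},
  ],
)

```text
clock: 17.4
ee_pos: [568.6, -191.6, 205.6]
ee_rot: [0.001, -0.039, 0.999, -0.0]
contact_force: [-0.3, 0.3, 0.3]
gripper_width: 0.001
grip_force: 0.0
```

```bash
python3 - <<'E'
from h import *
c=red('r9.png'); need([535.5,-86,180])
cv2.imwrite('pics/c9.png',cv2.resize(cv2.imread('pics/r9.png')[110:210,295:395],None,fx=5,fy=5,interpolation=cv2.INTER_CUBIC))
for z in(131,146,161): print(z,(proj('r9.png',[535,-85,z])-[295,110])*5)
E
```

```text
red [343.6 152.4] [339 145  11  17 145]
t 17.45 p [ 568.2 -191.5  204.2] yawY 1.649 z [-0.  0. -1.] w 0.002 F [0.9 0.2 0.1] grip 0.0
units [0.487 2.155 0.485]
131 [242.5 249.5]
146 [244.5 221. ]
161 [246.5 192. ]
```

View pics/c9.png

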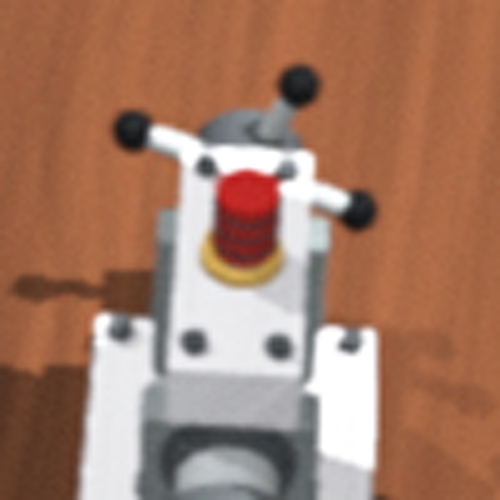

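The head sits on the bush, its top at crop (246,188) against 192 predicted for home. It could be up to 3 mm high, so I'll press it down.

Call:
move_arm(
  series=[
    {"offset":[0.12,0.539,0],"rot":[0,0,0],"jaw":0},
    {"offset":[0.122,0.539,0],"rot":[0,0,0],"jaw":0},
    {"offset":[0.122,0.539,0],"rot":[0,0,0],"jaw":0},
    {"offset":[0.122,0.538,0],"rot":[0,0,0],"jaw":0},
    {"offset":[0,0,0.3],"rot":[0,0,0],"jaw":0},
    {"offset":[0,0,0.3],"rot":[0,0,0],"jaw":0},
    {"offset":[0,0,0.1],"rot":[0,0,0],"jaw":0},
    {"offset":[0,0,0],"rot":[0,0,0],"jaw":0},
  ],
)

```text
clock: 18.25
ee_pos: [534.6, -85.8, 168.0]
ee_rot: [-0.002, -0.039, 0.999, 0.0]
contact_force: [0.3, -0.2, 0.4]
gripper_width: -0.002
grip_force: 0.0
```

Call:
move_arm(
  series=[
    {"offset":[0,0,0.04],"rot":[0,0,0],"jaw":0},
    {"offset":[0,0,0.04],"rot":[0,0,0],"jaw":0},
    {"offset":[0,0,0],"rot":[0,0,0],"jaw":0},
  ],
)

```text
clock: 18.55
ee_pos: [535.6, -86.1, 166.1]
ee_rot: [0.0, -0.039, 0.999, -0.0]
contact_force: [0.1, 0.1, -0.4]
gripper_width: -0.0
grip_force: 0.0
```

Call:
move_arm(
  series=[
    {"offset":[0,0,0.03],"rot":[0,0,0],"jaw":0},
    {"offset":[0,0,0.03],"rot":[0,0,0],"jaw":0},
    {"offset":[0,0,0],"rot":[0,0,0],"jaw":0},
  ],
)

```text
clock: 18.85
ee_pos: [535.4, -86.0, 162.9]
ee_rot: [-0.0, -0.039, 0.999, 0.0]
contact_force: [0.1, 0.3, -0.8]
gripper_width: -0.003
grip_force: 0.0
```

Call:
move_arm(
  series=[
    {"offset":[0,0,0.03],"rot":[0,0,0],"jaw":0},
    {"offset":[0,0,0],"rot":[0,0,0],"jaw":0},
  ],
)

```text
clock: 19.05
ee_pos: [535.4, -85.9, 161.4]
ee_rot: [-0.0, -0.039, 0.999, 0.0]
contact_force: [0.5, -0.1, -0.2]
gripper_width: 0.005
grip_force: 0.0
```

Call:
move_arm(
  series=[
    {"offset":[0,0,0.02],"rot":[0,0,0],"jaw":0},
    {"offset":[0,0,0.02],"rot":[0,0,0],"jaw":0},
    {"offset":[0,0,0],"rot":[0,0,0],"jaw":0},
  ],
)

```text
clock: 19.35
ee_pos: [535.7, -85.9, 160.9]
ee_rot: [0.001, -0.039, 0.999, -0.0]
contact_force: [-2.4, 0.8, 9.0]
gripper_width: -0.001
grip_force: 4.3
```

Call:
move_arm(
  series=[
    {"offset":[0,0,0.015],"rot":[0,0,0],"jaw":0},
    {"offset":[0,0,0],"rot":[0,0,0],"jaw":0},
  ],
)

```text
clock: 19.55
ee_pos: [535.8, -85.9, 160.8]
ee_rot: [0.001, -0.039, 0.999, -0.0]
contact_force: [-3.2, 1.1, 11.6]
gripper_width: 0.001
grip_force: 6.4
```

Call:
move_arm(
  series=[
    {"offset":[0,0,-0.2],"rot":[0,0,0],"jaw":0},
    {"offset":[0,0,-0.5],"rot":[0,0,0],"jaw":0},
    {"offset":[0,0,-0.5],"rot":[0,0,0],"jaw":0},
    {"offset":[0,0,-0.3],"rot":[0,0,0],"jaw":0},
    {"offset":[0,0,0],"rot":[0,0,0],"jaw":0},
    {"offset":[0,0,0],"rot":[0,0,0],"jaw":0},
  ],
)

```text
clock: 20.15
ee_pos: [535.6, -85.9, 233.4]
ee_rot: [-0.0, -0.039, 0.999, -0.0]
contact_force: [0.6, -0.5, 0.4]
gripper_width: -0.001
grip_force: 0.0
```

```bash
python3 - <<'E'
from h import *
red(); st(); print(job_done())
E
```

```text
red [342.9 156.3] [339 151  10  11  65]
t 20.2 p [535.3 -85.9 232.8] yawY 1.649 z [-0.001  0.    -1.   ] w -0.001 F [-0.4  0.  -0.7] grip 0.0
the job is handed in; nothing more can be done
None
```

The red-headed index pin is through the bush and sleeve with its head home on the bush: pressing at about 12 N stopped at 161 mm, the head's seated height. The arm is clear, and I handed the job in at 20 s; no verdict was returned.

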